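Walk the die block round to the stop fence

ROBOT

A 6-joint arm with a two-finger parallel gripper is mounted at the origin on the work surface. World frame = base frame: x ahead of the robot, y to its left, z up, the work surface at z = 0. Lengths are in m, angles in rad, forces in N, time in s.
With the tool pointing down it reaches from about 0.375 to 0.9 m from the base axis. Payload 3.1 kg.
Tool frame: the origin (TCP) lies where the fingers leave the gripper's body, on its centre line; the fingertips stand manip.tip_reach ahead of it and the grasp point (between the pads) lies 54 mm ahead of it (manip.tip_reach is the distance from the TCP to the fingertips, in m); z points along the fingers, y is the direction in which the jaws open and shut (so a half turn about z gives the same grasp; the last joint's range is limited). The gripper opens to 85 mm and grips with 20 to 120 N. Pads are 22 mm wide; open, the fingers measure 114 mm over their backs; the gripper's body (76 mm by 85 mm) begins 54 mm behind the grasp point. The pads swing forward as they close: fully open they stand 13 mm farther back than shut.
Start: joints at [0.951, 0.527, 1.433, -0, 1.181, -0.178], TCP at [0.267, 0.565, 0.304] pointing down, gripper open.
Joint ranges: [-3.08, 3.08], [-0.75, 2.2], [0.22, 2.44], [-1.43, 4.57], [0, 2.65], [-2.85, 2.85]. Speed limits (rad/s): [2.79, 2.79, 3.14, 3.14, 3.14, 3.14].

INTERFACE

Orientations are given as a unit quaternion [x, y, z, w].
In Python, from station import manip, cams, order gives the robot as it stands. The module is installed in compiled form; this text tells all that it offers.
- The arm moves only by the tool drive_tool, never from a script. Its arguments are lists of equal length, an entry for each row: "linear": the shift along the tool's x, y, z in mm, a list of three; "rot": the turn, a rotation vector about the tool's x, y, z in degrees, a list of three; "hand": the finger opening in mm, from 0 to 85.4. A call has 1 to 20 rows; each row shifts and turns the pose as measured when the row begins, along the tool's axes as they then stand; what a row does not reach is not made up. A row lasts 1/12 s, in which the tool goes at most 41.7 mm and 7.16 degrees, less where a joint would pass 70% of its speed; a pose out of reach is approached as far as the arm can. A call with a gripper value outside its range is refused whole. The fingers move at their own pace and stop on an object; "force" is the grip in N (left out, the last holds). Time passes only in rows, so rows that do not move let the fingers close. It gives the time, the measured TCP pose, the force and the opening at its end, in the units of the state.
- manip.sense(): the state, without advancing time (a new reading comes with each control period).
- cams.snapshot(name): name is "scene" or "top"; returns the picture (400x640x3 uint8, red, green, blue); there is no depth.
- cams.camera_model(name): a dict with "vfov" (degrees; the focal length in pixels is half the picture's height over the tangent of half this angle, whatever the lens; pixels are square), "cx", "cy" (the principal point, pixels), "k1" (the pictures are not rectified: a ray, as slopes to the right and down, at radius r is drawn at 1 + k1 r^2 times it, then the intrinsics apply), "rvec" (rotation vector, rad) and "tvec" (3), from world to camera coordinates, as OpenCV has them. Camera axes: x right, y down, z forward; pixel columns grow to the right and rows downward; lengths in m; the calibration is good to about 2 mm. A picture is of the moment at which its call begins. camera_model takes no time and is no camera call.
- order.sign_off(): hands the job in, once; it reports no verdict.
Trained networks look in the newest picture that a camera, given by its name, has taken for a name from the list of things; names that differ only in an ending like _2 or _b are one class to them, and where a whole thing is asked for, a point or a joint stands for the part that bears it (a point fixed in the world has none). Each returns a list of dicts, best first, with "score" (0 to 1); they miss things now and then, are a little off and sometimes report something else, mostly with a low value. They report only what shows in the picture. A call takes as long as a camera call. They do not tell look-alikes from the thing itself.
- cams.regions_of(label, camera): "pixels" (400x640 bool, what is visible of it) and "rect" ([left, top, right, bottom] in pixels, round what is visible of it).
- cams.spot_point(label, camera): "at" ([column, row] in pixels: a listed point, or the origin of a listed thing).
The state is a dict: "t": time; "q": joint angles; "qd": joint speeds; "tau": joint torques, N m; "tcp_pos": TCP position; "tool_rot": TCP orientation; "force": force on the tool from outside, world axes, zero at the start; "ft_torque": the same for the moment, N m; "finger_gap": opening from 0.0 (shut) to 1.0 (fully open).
Only numpy, scipy, OpenCV 4.12 (cv2) and the standard library are available. Lean on these libraries where they do the work, as an engineer would, in place of code of your own. Each camera call takes 0.05 s, during which the arm holds its last target. There are 200 camera calls.

TASK

Push the heavy aluminium die block round on the bench, a corner at a time, until one of its long sides (either one) faces the long steel stop fence, and then push it up until that side lies flat against the near face of the fence with neither end sticking out past the fence's ends. Only push it: it must not be lifted or tipped, and it must not touch the fence while it is still turned well askew. Leave the other things on the bench where they are.

Things in the scene. Friction and masses are not known exactly. Their poses are not given: they have to be found in the camera images.
- block: The die block: plain aluminium, 130 mm long (its x axis) x 90 mm wide (y axis) x 40 mm high, sharp-cornered, its flat top marked with nine dark cross grooves and four screw holes; the two long sides are alike. Too wide to grip. Weighs 0.6 to 1.1 kg and slides on the bench under about 3 to 8 N. Origin: centre of its underside, on the bench; z up.
- fence: The stop fence: a straight steel bar 240 mm long (its x axis) x 16 mm thick (y axis) x 30 mm high, fixed to the bench. Origin: centre of the bar's underside; z up. Its -y face, 8 mm from the origin, is the clear near face that the block goes against (the block starts on that side); two screwed-down lugs stick out 40 mm from the origin on the +y side. The block lies flat against it when the block's origin is 53 mm to -y of the fence's origin and their x axes are parallel.
- spool: Bystander, to be left alone: a white solder spool 52 mm across, 50 mm high, standing. Origin: centre of its underside.
- jar: Bystander, to be left alone: a green flux jar 60 mm across, 56 mm high, with two brush handles. Origin: centre of its underside.
- board: Bystander, to be left alone: a green circuit-board panel 120 x 90 x 6 mm, lying flat. Origin: centre of its underside.
- driver: Bystander, to be left alone: a screwdriver, lying. Origin: centre of its underside.
- heatsink: Bystander, to be left alone: a small finned heat sink 40 x 50 x 24 mm. Origin: centre of its underside.
- tray: Bystander, to be left alone: a black parts tray 60 x 120 x 25 mm. Origin: centre of its underside.
- capacitor: Bystander, to be left alone: a black capacitor 25 mm across, 40 mm high, standing. Origin: centre of its underside.
Not all that is in view belongs to the job. Several things look just like the block: the one meant starts farthest from the robot's base.

How it is judged:
On the way:
1. the block has been turned until a long side faces the fence to within 15 degrees (angle between the x axis of block and the x axis of fence, either way round below 0.26 rad), for 0.1 s.
At the end, for the whole second after the job is handed in: The block stands still, flat on the bench, a long side parallel to the fence within 3.4 degrees and against its near face (gap at the middle under 4.5 mm), its ends not more than 3 mm past the fence's ends (angle between the x axis of block and the x axis of fence, either way round below 0.06 rad and y of block in the frame of fence between -0.0575 and -0.048 m and x of block in the frame of fence between -0.058 and 0.058 m and height (world z) of block below 0.004 m and angle between block's own z axis and vertical below 0.03 rad and linear speed of block below 0.01 m/s and angular speed of block below 0.05 rad/s); the robot touches nothing.
It fails at once if the block is lifted or tipped (underside centre 8 mm up, or 0.12 rad of tilt) (height (world z) of block above 0.008 m or angle between block's own z axis and vertical above 0.12 rad).
It fails at once if the block touches the fence while turned more than 20 degrees from it (contact force between block and fence above 1 N and angle between the x axis of block and the x axis of fence, either way round above 0.35 rad).
It fails at once if a bystander is moved more than 20 mm (distance of any of spool, jar, board, driver, heatsink, tray, capacitor from where it was at the start of the episode above 0.02 m).
It also fails if it takes over 72 s, if anything falls off the work surface, if the arm or the gripper's body presses on something with over 40 N, if the wrist force passes 120 N, or if a joint passes its speed limit or range.

## Working session

There is one attempt and no reset: what is moved stays moved. The work goes in short steps, Python scripts to look and compute and a tool call to move; the robot and the scene stay as the last step left them, time stands still between calls to the robot, and variables do not carry over. Pictures are saved under pics/ and viewed, about 8 in all and at most 12, crops included, and the job is handed in when it is done.

Besides the shell and the picture viewer there is one more tool, called after "Call:" as a command line: name --argument value ..., lists and objects as JSON in quotes. drive_tool: Moves the arm, as the interface text tells. Its arguments: {"type":"object","properties":{"linear":{"type":"array","items":{"type":"array","items":{"type":"number"}}},"rot":{"type":"array","items":{"type":"array","items":{"type":"number"}}},"hand":{"type":"array","items":{"type":"number"}},"force":{"type":"number"}},"required":["linear","rot","hand"]}

```bash
mkdir -p pics
cat > h.py <<'E'
import numpy as np, cv2
from scipy.spatial.transform import Rotation as R
from station import manip, cams, order
def cam(n):
    m=cams.camera_model(n); f=200/np.tan(np.radians(m['vfov'])/2)
    return m,f,R.from_rotvec(m['rvec']).as_matrix(),np.array(m['tvec'])
def ray(n,uv):
    m,f,Rm,t=cam(n); d=(np.array(uv,float)-[m['cx'],m['cy']])/f; s=d.copy()
    for _ in range(30): s=d/(1+m['k1']*(s@s))
    return -Rm.T@t, Rm.T@np.array([s[0],s[1],1])
def world(n,uv,z=0.):
    o,d=ray(n,uv); return (o+d*(z-o[2])/d[2])[:2]
def pix(n,P):
    m,f,Rm,t=cam(n); p=Rm@np.array(P,float)+t; s=p[:2]/p[2]
    return s*(1+m['k1']*(s@s))*f+[m['cx'],m['cy']]
def save(n,name,crop=None,scale=1):
    im=cams.snapshot(n)
    o=im if crop is None else im[crop[1]:crop[3],crop[0]:crop[2]]
    cv2.imwrite(f'pics/{name}.png',cv2.cvtColor(cv2.resize(o,None,fx=scale,fy=scale,interpolation=2),cv2.COLOR_RGB2BGR)); return im
def block_pose(mask,n):
    "fit top-face rect at z=.04 from pixel mask of top face"
    c=max(cv2.findContours(mask.astype('uint8'),0,1)[0],key=cv2.contourArea)[:,0,:]
    w=np.array([world(n,p,.04) for p in c],np.float32)
    return cv2.minAreaRect(w)
E
python3 - <<'E'
from h import *
s=manip.sense(); print(s, manip.tip_reach)
a=save('top','top0');
for l in ['block','fence','spool','jar','board','driver','heatsink','tray','capacitor']:
    for d in cams.regions_of(l,'top')[:5]:
        r=d['rect'];c=((r[0]+r[2])/2,(r[1]+r[3])/2);print(l,round(d['score'],2),r,world('top',c).round(3),d['pixels'].sum())
save('scene','scene0')
for n in('top','scene'): print(ray(n,(320,200)))
E
```

```text
{'t': 0.0, 'q': array([ 9.50487831e-01,  5.28500400e-01,  1.43384500e+00,  7.29901992e-06,
        1.18144551e+00, -1.78475468e-01]), 'qd': array([ 0.00028937, -0.00062489,  0.00131264,  0.00029594, -0.00032906,
       -0.00143533]), 'tau': array([ 7.45628568e-04, -4.42351127e+01, -1.78028208e+01, -3.00600695e-04,
        8.35513521e-03, -1.08662280e-05]), 'tcp_pos': array([0.26688591, 0.56455211, 0.30293066]), 'tool_rot': array([ 2.19125177e-01,  9.75696135e-01, -1.01130979e-03, -4.30513437e-04]), 'force': array([ 0.74003945, -0.30772661,  0.49015284]), 'ft_torque': array([-0.04257916,  0.00881101, -0.03566643]), 'finger_gap': 1.0017665660370036} 0.0726
block 0.93 [331.2, 191.6, 387.3, 231.7] [ 0.549 -0.095] 1661
block 0.9 [355.5, 257.7, 414.8, 305.7] [ 0.362 -0.167] 1793
fence 0.87 [247.6, 160.4, 273.0, 246.9] [0.566 0.176] 1031
spool 0.71 [172.9, 220.0, 197.4, 243.5] [0.484 0.381] 420
jar 0.62 [202.9, 127.8, 234.9, 158.5] [0.733 0.299] 511
board 0.57 [431.2, 161.5, 472.6, 209.4] [ 0.625 -0.348] 1447
driver 0.89 [430.9, 239.8, 511.0, 263.4] [ 0.447 -0.397] 444
heatsink 0.73 [334.2, 190.6, 387.7, 232.7] [ 0.549 -0.1  ] 1730
heatsink 0.65 [311.8, 273.7, 335.7, 290.3] [ 0.358 -0.002] 310
tray 0.65 [338.9, 112.5, 385.0, 141.2] [ 0.786 -0.1  ] 1052
(array([ 0.48029948, -0.01024602,  1.01884081]), array([ 0.09609295,  0.02203208, -0.99513003]))
(array([1.26407596, 0.28450393, 0.6719062 ]), array([-0.70915817, -0.29464266, -0.64067198]))
```

View pics/top0.png

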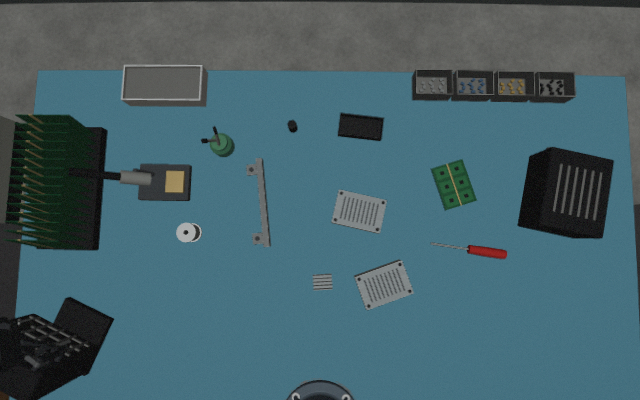

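View pics/scene0.png

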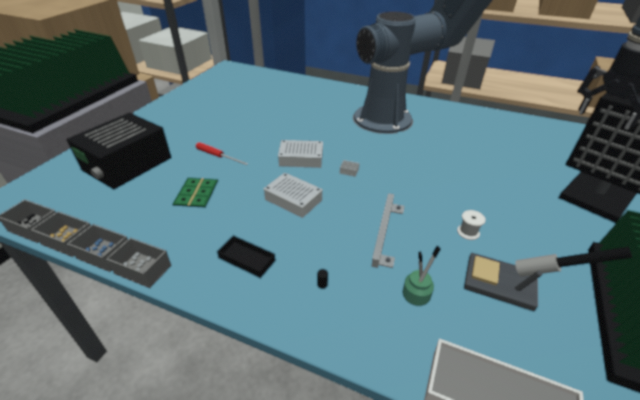

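Two look-alikes show in top: (359,211), world ≈(0.55,-0.10), 0.56 m from the base, and (385,284), world ≈(0.36,-0.17), 0.40 m away. The first is farther, so it is the block meant. Next comes one crop to confirm it, plus a measurement.

```bash
cat >> h.py <<'E'
def sideview(n,x,y,th,L=.13,W=.09,H=.04,z0=0.):
    c,s=np.cos(th),np.sin(th)
    pts=[pix(n,[x+a*L/2*c-b*W/2*s,y+a*L/2*s+b*W/2*c,z]) for z in(z0,z0+H) for a,b in((1,1),(1,-1),(-1,-1),(-1,1))]
    m=np.zeros((1600,2560),np.uint8); cv2.fillConvexPoly(m,cv2.convexHull((np.array(pts)*4+1.5).round().astype(np.int32)),1)
    return cv2.resize(m.astype(np.float32),(640,400),interpolation=cv2.INTER_AREA)
def fit(n,mask,x0,dims=(.13,.09,.04)):
    from scipy.optimize import minimize
    f=lambda p:np.abs(sideview(n,p[0],p[1],p[2],*dims)-mask).sum()
    best=minimize(f,x0,method='Nelder-Mead',options=dict(initial_simplex=np.array(x0)+np.array([[0,0,0],[.012,0,0],[0,.012,0],[0,0,.12]]),xatol=2e-4,fatol=.5))
    return best.x,best.fun
E
python3 - <<'E'
from h import *
im=save('top','crop1',(225,140,425,320),4)
ms={}
for d in cams.regions_of('block','top')[:2]:
    r=d['rect'];m=d['pixels'];c=world('top',((r[0]+r[2])/2,(r[1]+r[3])/2),.02)
    rc=block_pose(m,'top');print(rc)
    for t0 in (1.3,1.6,1.9,-1.2): print('block',fit('top',m,[*c,t0]))
d=cams.regions_of('fence','top')[0]
cs=d['pixels']; ys,xs=np.nonzero(cs)
# near(right) edge points per row -> world on bench-top z .03
for z in(0,.03):
  P=np.array([world('top',(xs[ys==y].max()+.5,y),z) for y in range(ys.min()+3,ys.max()-2)])
  k=np.polyfit(P[:,0],P[:,1],1);res=P[:,1]-np.polyval(k,P[:,0]);print(z,k,res.std(),P[[0,-1]])
print(cams.spot_point('fence','top')[:1],cams.spot_point('block','top')[:2])
E
```

```text
((0.36081135272979736, -0.1556084156036377), (0.09356909245252609, 0.12951521575450897), 20.8387508392334)
block (array([ 0.35859619, -0.15812001,  1.93707904]), np.float64(92.25))
block (array([ 0.35845982, -0.15688495,  1.93353091]), np.float64(91.1875))
block (array([ 0.358103  , -0.15685765,  1.94682742]), np.float64(92.75))
block (array([ 0.35855736, -0.15696324, -1.20376644]), np.float64(87.875))
((0.5480782985687256, -0.09181024134159088), (0.12961415946483612, 0.09246620535850525), 78.92813110351562)Traceback (most recent call last):
  File "<stdin>", line 7, in <module>
  File "h.py", line 33, in fit
    best=minimize(f,x0,method='Nelder-Mead',options=dict(initial_simplex=np.array(x0)+np.array([[0,0,0],[.012,0,0],[0,.012,0],[0,0,.12]]),xatol=2e-4,fatol=.5))
    res = _minimize_neldermead(fun, x0, args, callback, bounds=bounds,
                               **options)
    fxr = func(xr)
    fx = function(np.copy(x), *(wrapper_args + args))
  File "h.py", line 32, in <lambda>
    f=lambda p:np.abs(sideview(n,p[0],p[1],p[2],*dims)-mask).sum()
                      ~~~~~~~~^^^^^^^^^^^^^^^^^^^^^^^^
  File "h.py", line 27, in sideview
    pts=[pix(n,[x+a*L/2*c-b*W/2*s,y+a*L/2*s+b*W/2*c,z]) for z in(z0,z0+H) for a,b in((1,1),(1,-1),(-1,-1),(-1,1))]
         ~~~^^^^^^^^^^^^^^^^^^^^^^^^^^^^^^^^^^^^^^^^^^^
  File "h.py", line 14, in pix
    m,f,Rm,t=cam(n); p=Rm@np.array(P,float)+t; s=p[:2]/p[2]
             ~~~^^^
  File "h.py", line 5, in cam
    m=cams.camera_model(n); f=200/np.tan(np.radians(m['vfov'])/2)
ValueError: time passes only in moves, steps and waits
```

View pics/crop1.png

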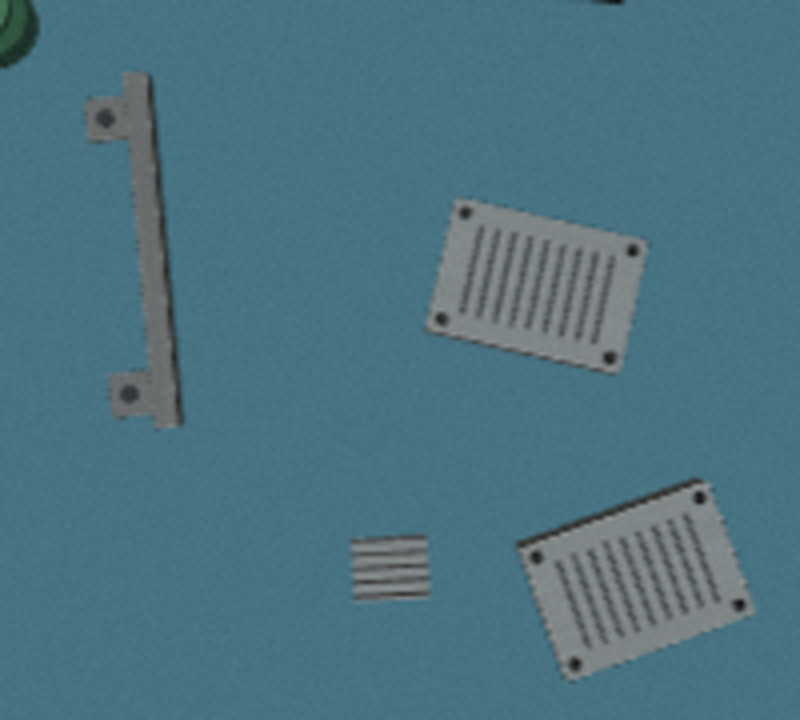

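The crop confirms it: the upper block (crop centre 538,287), with nine grooves and four holes, is the farther one, with no other block beyond it. The fence's near side is on the right. I'll cache the camera model and work out the poses from the crop corners.

```bash
python3 - <<'E'
s=open('h.py').read()
s=s.replace("def cam(n):","import functools\n@functools.cache\ndef cam(n):")
open('h.py','w').write(s)
E
python3 - <<'E'
from h import *
C=lambda p:(np.array(p)+.5)/4-.5+[225,140]
b=np.array([world('top',C(p),.04) for p in((458,200),(648,242),(617,373),(428,328))])
print(b.round(4),b.mean(0)); e=(b[1]-b[0]+b[2]-b[3]);f=b[3]-b[0]+b[2]-b[1];print(np.linalg.norm(e)/2,np.linalg.norm(f)/2,np.degrees(np.arctan2(e[1],e[0])),np.degrees(np.arctan2(f[1],f[0])))
F=[world('top',C(p),.03) for p in((147,72),(178,426),(123,72),(155,426))];print('fence',np.array(F).round(4),np.linalg.norm(F[0]-F[1]),np.mean(F,0))
f=F[0]-F[1]+F[2]-F[3];print('fence ang',np.degrees(np.arctan2(f[1],f[0])))
cams.snapshot('top')
d=[d for d in cams.regions_of('block','top') if d['rect'][1]<230][0]
print(fit('top',d['pixels'],[.548,-.095,1.35]))
for l in('capacitor','heatsink','board'):
    p=cams.spot_point(l,'top');print(l,[ (world('top',q['at']).round(3),round(q['score'],2)) for q in p[:2]])
s=manip.sense();print(R.from_quat(s['tool_rot']).as_matrix().round(3))
E
```

```text
[[ 0.6032 -0.0384]
 [ 0.5778 -0.1633]
 [ 0.4918 -0.1435]
 [ 0.5186 -0.0201]] [ 0.54785586 -0.09131128]
0.12684676427055247 0.08736214257727898 -101.88730884422873 167.44241199947396
fence [[0.6876 0.1721]
 [0.4512 0.1431]
 [0.6873 0.1883]
 [0.4509 0.1583]] 0.23810290202401974 [0.56924593 0.16546873]
fence ang 7.106605322324611
(array([ 0.54907   , -0.09150385,  1.37153028]), np.float64(75.125))
capacitor [(array([0.772, 0.082]), 0.59), (array([0.725, 0.282]), 0.54)]
heatsink [(array([0.36 , 0.005]), 0.55)]
board [(array([ 0.622, -0.346]), 0.66)]
[[-0.904  0.428  0.   ]
 [ 0.428  0.904  0.   ]
 [ 0.     0.    -1.   ]]
```

Call:
drive_tool --linear '[[0, 0, 0], [0, 0, 0], [0, 0, 0], [0, 0, 0], [0, 0, 0], [0, 0, 0], [0, 0, 0], [0, 0, 0], [0, 0, 0]]' --rot '[[0, 0, 6.4], [0, 0, 6.4], [0, 0, 6.4], [0, 0, 6.4], [0, 0, 6.4], [0, 0, 6.4], [0, 0, 6.4], [0, 0, 6.4], [0, 0, 6.4]]' --hand '[0, 0, 0, 0, 0, 0, 0, 0, 0]' --force 40

```text
t: 1.65
tcp_pos: [0.2672, 0.565, 0.304]
tool_rot: [0.68, 0.734, 0.0, -0.0]
force: [0.3, 0.2, 0.3]
finger_gap: -0.001
```

Call:
drive_tool --linear '[[-39, 6.8, 0], [-39, 6.8, 0], [-39, 6.8, 0], [-39, 6.8, 0], [-39, 6.8, 0], [-39, 6.8, 0], [-39, 6.8, 0], [-39, 6.8, 0], [-39, 6.8, 0], [-39, 6.8, 0], [-39, 6.8, 0], [-39, 6.8, 0], [-39, 6.8, 0], [-39, 6.8, 0], [-39, 6.8, 0], [-39, 6.8, 0], [-39, 6.8, 0], [-39, 6.8, 0], [-39, 6.8, 0], [-39, 6.8, 0]]' --rot '[[0, 0, 0], [0, 0, 0], [0, 0, 0], [0, 0, 0], [0, 0, 0], [0, 0, 0], [0, 0, 0], [0, 0, 0], [0, 0, 0], [0, 0, 0], [0, 0, 0], [0, 0, 0], [0, 0, 0], [0, 0, 0], [0, 0, 0], [0, 0, 0], [0, 0, 0], [0, 0, 0], [0, 0, 0], [0, 0, 0]]' --hand '[0, 0, 0, 0, 0, 0, 0, 0, 0, 0, 0, 0, 0, 0, 0, 0, 0, 0, 0, 0]'

```text
t: 3.32
tcp_pos: [0.4698, -0.228, 0.3042]
tool_rot: [0.677, 0.736, 0.01, 0.004]
force: [0.8, -0.6, -0.4]
finger_gap: 0.001
```

```bash
cat >> h.py <<'E'
F0=np.array([.569,.1655]);A=np.radians(7.1);EX=np.array([np.cos(A),np.sin(A)]);EY=np.array([-EX[1],EX[0]])
def ff(w): d=np.asarray(w)[:2]-F0; return np.array([d@EX,d@EY])*1000
def tool():
    s=manip.sense();M=R.from_quat(s['tool_rot']).as_matrix()
    print('t',round(s['t'],2),'tool fence XY mm',ff(s['tcp_pos']).round(1),'z',round(s['tcp_pos'][2]*1000,1),'yaw of tool y rel fence',round(np.degrees(np.arctan2(M[1,1],M[0,1]))-7.1,2),'zaxis',M[:,2].round(3),'F',s['force'].round(1),'gap',round(s['finger_gap'],2))
E
python3 -c "
from h import *
tool()"
```

```text
t 3.32 tool fence XY mm [-147.1 -378.2] z 304.2 yaw of tool y rel fence -2.3 zaxis [ 0.02   0.009 -1.   ] F [ 0.8 -0.6 -0.4] gap 0.0
```

Call:
drive_tool --linear '[[0, 0, 0], [7, 8, 25], [7, 8, 25], [7, 8, 25], [7, 8, 25], [0, 0, 25], [0, 0, 25], [0, 0, 25], [0, 0, 0]]' --rot '[[0, 0, 0], [0.6, -0.2, -1.1], [0.6, -0.2, -1.2], [0, 0, 0], [0, 0, 0], [0, 0, 0], [0, 0, 0], [0, 0, 0], [0, 0, 0]]' --hand '[0, 0, 0, 0, 0, 0, 0, 0, 0]'

```text
t: 4.07
tcp_pos: [0.5105, -0.2134, 0.1272]
tool_rot: [0.666, 0.745, -0.001, 0.013]
force: [-0.5, 0.5, -0.3]
finger_gap: -0.001
```

```bash
python3 -c "
from h import *
tool()"
```

```text
t 4.07 tool fence XY mm [-104.9 -368.8] z 127.2 yaw of tool y rel fence -0.68 zaxis [ 0.019 -0.019 -1.   ] F [-0.5  0.5 -0.3] gap -0.0
```

Call:
drive_tool --linear '[[3, -5, 0], [3, -5, 0], [0, 0, 20], [0, 0, 20], [0, 0, 0], [0, 0, 0]]' --rot '[[0.5, 0.6, -0.4], [0.5, 0.6, -0.3], [0, 0, 0], [0, 0, 0], [0, 0, 0], [0, 0, 0]]' --hand '[0, 0, 0, 0, 0, 0]'

```text
t: 4.57
tcp_pos: [0.501, -0.2093, 0.0933]
tool_rot: [0.661, 0.75, 0.0, 0.002]
force: [-0.3, -0.0, -0.5]
finger_gap: 0.002
```

```bash
cat >> h.py <<'E'
def look(x0,name=None):
    "x0 fence-frame mm,mm,deg"
    tool(); im=cams.snapshot('top')
    if name: cv2.imwrite(f'pics/{name}.png',cv2.cvtColor(cv2.resize(im[130:290,230:430],None,fx=4,fy=4,interpolation=2),cv2.COLOR_RGB2BGR))
    w=F0+x0[0]/1000*EX+x0[1]/1000*EY; q=pix('top',[*w,.04])
    ds=[d for d in cams.regions_of('block','top') if np.hypot((d['rect'][0]+d['rect'][2])/2-q[0],(d['rect'][1]+d['rect'][3])/2-q[1])<25]
    if not ds: print('none seen'); return
    r,e=fit('top',ds[0]['pixels'],[*w,np.radians(x0[2]+7.1)]); c=ff(r[:2]);print('block XY',c.round(1),'ang',round(np.degrees(r[2])-7.1,1),'err',e,'npix',ds[0]['pixels'].sum(),round(ds[0]['score'],2))
E
python3 -c "
from h import *
look([-51,-252,71])"
```

```text
t 4.57 tool fence XY mm [-113.8 -363.5] z 93.3 yaw of tool y rel fence 0.15 zaxis [ 0.004 -0.003 -1.   ] F [-0.3 -0.  -0.5] gap 0.0
block XY [ -42.8 -252. ] ang 68.5 err 1513.5 npix 241 0.67
```

Call:
drive_tool --linear '[[8, 0, 3], [8, 0, 3], [8, 0, 2], [8, 0, 0], [7, 0, 0], [7, -1, 0], [7, -2, 0], [7, -2, 0], [7, -2, 0], [7, -2, 0], [7, -2, 0], [7, -1, 0], [7, -1, 0], [7, -1, 0], [0, 0, 0]]' --rot '[[0, 0, 0], [0, 0, 0], [0, 0, 0], [0, 0, 0], [0, 0, 0], [0, 0, 0], [0, 0, 0], [0, 0, 0], [0, 0, 0], [0, 0, 0], [0, 0, 0], [0, 0, 0], [0, 0, 0], [0, 0, 0], [0, 0, 0]]' --hand '[0, 0, 0, 0, 0, 0, 0, 0, 0, 0, 0, 0, 0, 0, 0]'

```text
t: 5.92
tcp_pos: [0.4738, -0.1022, 0.0889]
tool_rot: [0.661, 0.751, 0.0, 0.009]
force: [-0.3, -0.4, -0.7]
finger_gap: 0.002
```

```bash
python3 -c "
from h import *
look([-45,-235,55],'p1')"
```

```text
t 5.92 tool fence XY mm [-127.6 -253.9] z 88.9 yaw of tool y rel fence 0.22 zaxis [ 0.014 -0.011 -1.   ] F [-0.3 -0.4 -0.7] gap 0.0
block XY [ -42.6 -226.7] ang 39.2 err 453.0625 npix 1314 0.72
```

View pics/p1.png

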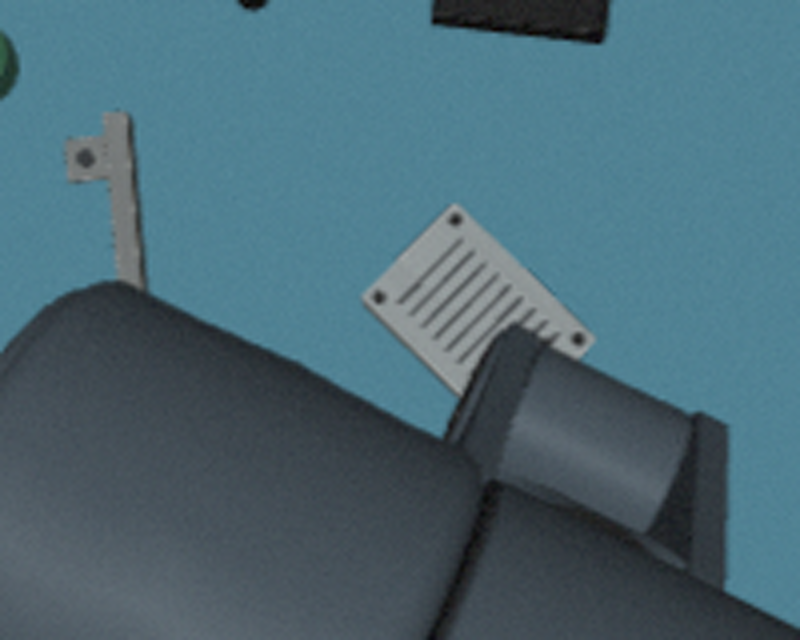

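The block has turned clockwise. Three of its top corners are visible at crop (457,204), (595,338) and (362,298).

```bash
python3 -c "
from h import *
C=lambda p:world('top',(np.array(p)+.5)/4-.5+[230,130],.04)
a,b,c=[ff(C(p)) for p in((457,204),(595,338),(362,298))]
print(a,b,c,np.linalg.norm(a-b),np.linalg.norm(a-c),'centre',(b+c)/2,np.degrees(np.arctan2(*(a-b)[::-1])))"
```

```text
[  31.21394858 -221.57044312] [ -66.16094623 -301.51746306] [ -24.12829493 -152.81815254] 125.989666781048 88.25894502712185 centre [ -45.14462058 -227.1678078 ] 39.38677971253835
```

Call:
drive_tool --linear '[[6, 1, 0], [6, 2, 0], [6, 2, 0], [6, 2.5, 0], [6, 3, 0], [6, 3, 0], [6, 4, 0], [5, 4, 0], [0, 0, 0]]' --rot '[[0.3, 0.2, 0], [0.3, 0.2, 0], [0, 0.2, 0], [0, 0, 0], [0, 0, 0], [0, 0, 0], [0, 0, 0], [0, 0, 0], [0, 0, 0]]' --hand '[0, 0, 0, 0, 0, 0, 0, 0, 0]'

```text
t: 6.77
tcp_pos: [0.4842, -0.0505, 0.0887]
tool_rot: [0.661, 0.751, -0.005, -0.007]
force: [-0.4, 0.4, -0.7]
finger_gap: 0.004
```

Call:
drive_tool --linear '[[-6, -8, 0], [-15, -15, 0], [-30, -15, 0], [-35, 0, 0], [-35, 0, 0], [-25, 0, 0], [0, 0, 0]]' --rot '[[0, 0, 0], [0, 0, 0], [0, 0, 0], [0, 0, 0], [0, 0, 0], [0, 0, 0], [0, 0, 0]]' --hand '[0, 0, 0, 0, 0, 0, 0]'

```text
t: 7.35
tcp_pos: [0.4644, -0.2051, 0.0878]
tool_rot: [0.659, 0.752, -0.003, -0.005]
force: [0.4, 0.2, -0.1]
finger_gap: 0.005
```

```bash
python3 -c "
from h import *
look([-30,-210,20],'p2')"
```

```text
t 7.35 tool fence XY mm [-149.6 -354.8] z 87.8 yaw of tool y rel fence 0.5 zaxis [-0.012  0.001 -1.   ] F [ 0.4  0.2 -0.1] gap 0.0
block XY [ -27.2 -211. ] ang 10.4 err 271.5625 npix 1493 0.88
```

View pics/p2.png

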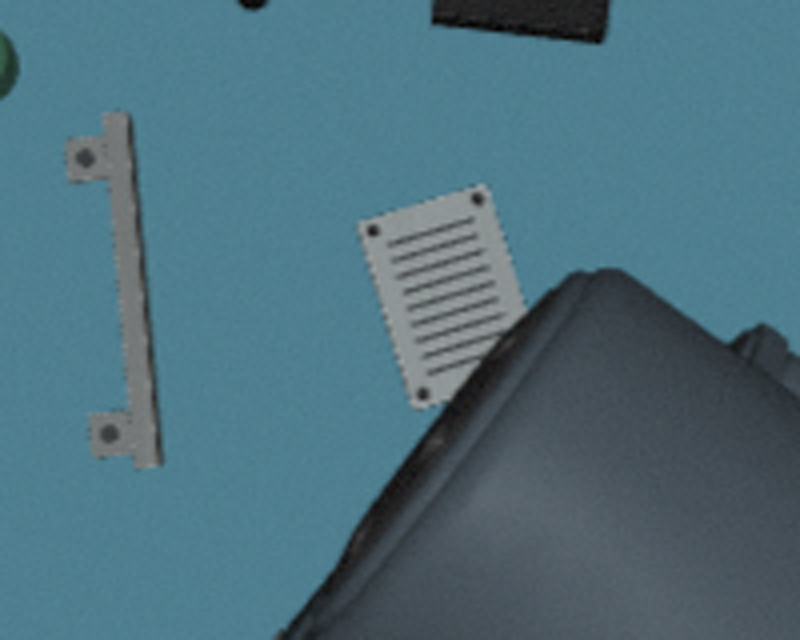

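Corners at crop (360,222), (488,184) and (414,409) put the block about 11° off the fence. Next I'll open the jaws and push its back long face with both fingertips, which squares it up.

Call:
drive_tool --linear '[[0, 30, 0], [0, 30, 0], [0, 30, 0], [0, 25, 0], [0, 10, 0], [0, 0, 4], [0, 0, 4], [0, 0, 3], [0, 0, 0], [0, 0, 0]]' --rot '[[-0.3, 0, 0.2], [-0.3, 0, 0.3], [0, 0, 0], [0, 0, 0], [0, 0, 0], [0, 0, 0], [0, 0, 0], [0, 0, 0], [0, 0, 0], [0, 0, 0]]' --hand '[85, 85, 85, 85, 85, 85, 85, 85, 85, 85]'

```text
t: 8.28
tcp_pos: [0.5776, -0.1682, 0.0693]
tool_rot: [0.66, 0.751, -0.001, -0.02]
force: [0.9, 0.3, 0.5]
finger_gap: 0.995
```

```bash
python3 -c "
from h import *
tool()"
```

```text
t 8.28 tool fence XY mm [ -32.7 -332.2] z 69.3 yaw of tool y rel fence 0.38 zaxis [-0.03   0.025 -0.999] F [0.9 0.3 0.5] gap 0.99
```

Call:
drive_tool --linear '[[0, 2, -3], [0, 2, -2], [0, 0, 0], [9, 0, 0], [9, 0, 0], [9, 0, 0], [8, 0, 0], [8, 0, 0], [8, 0, 0], [8, 0, 0], [8, 0, 0], [8, 0, 0], [8, 0, 0], [8, 0, 0], [8, 0, 0], [8, 0, 0], [8, 0, 0], [0, 0, 0]]' --rot '[[-0.8, -0.8, 0.2], [-0.7, -0.8, 0.2], [0, 0, 0], [0, 0, 0], [0, 0, 0], [0, 0, 0], [0, 0, 0], [0, 0, 0], [0, 0, 0], [0, 0, 0], [0, 0, 0], [0, 0, 0], [0, 0, 0], [0, 0, 0], [0, 0, 0], [0, 0, 0], [0, 0, 0], [0, 0, 0]]' --hand '[85, 85, 85, 85, 85, 85, 85, 85, 85, 85, 85, 85, 85, 85, 85, 85, 85, 85]'

```text
t: 9.78
tcp_pos: [0.5665, -0.0462, 0.0756]
tool_rot: [0.663, 0.749, -0.001, 0.005]
force: [0.2, -0.3, -0.3]
finger_gap: 0.998
```

```bash
python3 -c "
from h import *
look([-27,-150,2],'p3')"
```

```text
t 9.78 tool fence XY mm [ -28.7 -209.7] z 75.6 yaw of tool y rel fence -0.14 zaxis [ 0.007 -0.008 -1.   ] F [ 0.2 -0.3 -0.3] gap 1.0
block XY [ -14.1 -143.6] ang -2.9 err 1453.8125 npix 255 0.67
```

View pics/p3.png

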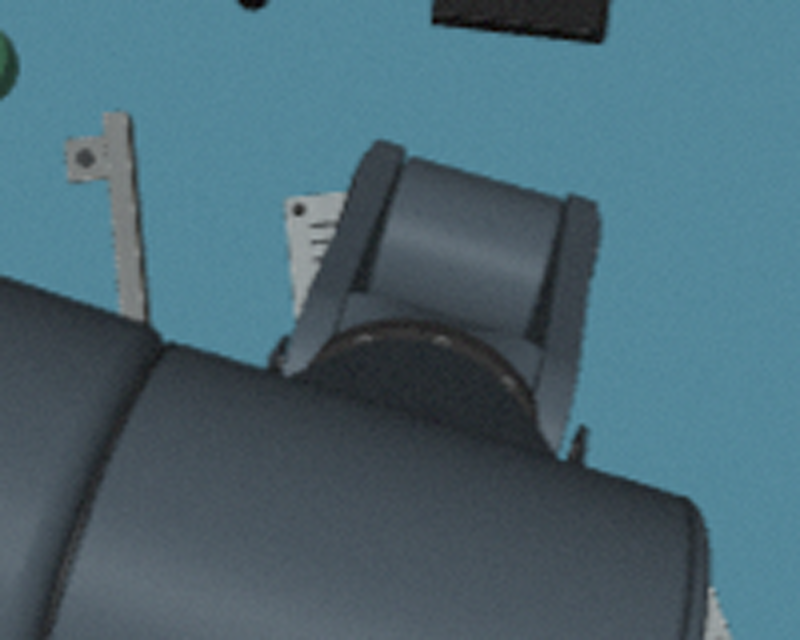

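The corner at crop (285,199) and the edge to (298,315) run nearly parallel to the fence, so I keep pushing straight.

Call:
drive_tool --linear '[[8, 0, 0], [8, 0, 0], [8, 0, 0], [8, 0, 0], [8, 0, 0], [8, 0, 0], [8, 0, 0], [8, 0, 0], [8, 0, 0], [8, 0, 0], [0, 0, 0]]' --rot '[[0.4, 0.4, -0.1], [0, 0, 0], [0, 0, 0], [0, 0, 0], [0, 0, 0], [0, 0, 0], [0, 0, 0], [0, 0, 0], [0, 0, 0], [0, 0, 0], [0, 0, 0]]' --hand '[85, 85, 85, 85, 85, 85, 85, 85, 85, 85, 85]'

```text
t: 10.8
tcp_pos: [0.5602, 0.0304, 0.0758]
tool_rot: [0.664, 0.748, -0.001, 0.006]
force: [0.3, -0.5, 0.8]
finger_gap: 0.996
```

```bash
python3 -c "
from h import *
tool()
C=lambda p:world('top',(np.array(p)+.5)/4-.5+[230,130],.04)
print(ff(C((285,199))),ff(C((298,315))))"
```

```text
t 10.8 tool fence XY mm [ -25.4 -132.9] z 75.8 yaw of tool y rel fence -0.3 zaxis [ 0.006 -0.01  -1.   ] F [ 0.3 -0.5  0.8] gap 1.0
[  46.5734802  -108.92853221] [ -30.86865757 -109.87960702]
```

Call:
drive_tool --linear '[[5, 0, 0], [5, 0, 0], [5, 0, 0], [4, 0, 0], [3, 0, 0], [3, 0, 0], [3, 0, 0]]' --rot '[[0, 0, -0.2], [0, 0, 0], [0, 0, 0], [0, 0, 0], [0, 0, 0], [0, 0, 0], [0, 0, 0]]' --hand '[85, 85, 85, 85, 85, 85, 85]'

```text
t: 11.38
tcp_pos: [0.5583, 0.0551, 0.0759]
tool_rot: [0.662, 0.75, -0.003, 0.009]
force: [-0.7, -20.9, -0.3]
finger_gap: 0.994
```

```bash
python3 -c "
from h import *
tool()"
```

```text
t 11.38 tool fence XY mm [ -24.2 -108.3] z 75.9 yaw of tool y rel fence 0.01 zaxis [ 0.009 -0.016 -1.   ] F [ -0.7 -20.9  -0.3] gap 0.99
```

Contact with the fence gives 21 N at the expected position. I'll press once more, then back off and look.

Call:
drive_tool --linear '[[4, 0, 0], [4, 0, 0], [4, 0, 0], [0, 0, 0]]' --rot '[[0, 0, 0], [0, 0, 0], [0, 0, 0], [0, 0, 0]]' --hand '[85, 85, 85, 85]'

```text
t: 11.72
tcp_pos: [0.5583, 0.0544, 0.076]
tool_rot: [0.662, 0.749, -0.009, 0.014]
force: [0.4, -0.2, 0.6]
finger_gap: 0.999
```

Call:
drive_tool --linear '[[-8, 0, 0], [-25, 0, 0], [-35, 0, 0], [-35, 0, -20], [-35, 0, -30], [-35, 0, -30], [-35, 0, -20], [-35, 0, 0], [-35, 0, 0], [0, 0, 0]]' --rot '[[0, 0, 0], [0, 0, 0], [0, 0, 0], [0, 0, 0], [0, 0, 0], [0, 0, 0], [0, 0, 0], [0, 0, 0], [0, 0, 0], [0, 0, 0]]' --hand '[85, 85, 85, 85, 85, 85, 85, 85, 85, 85]'

```text
t: 12.55
tcp_pos: [0.5911, -0.2215, 0.1828]
tool_rot: [0.66, 0.751, -0.008, 0.009]
force: [-0.0, 0.1, 0.1]
finger_gap: 0.994
```

```bash
python3 -c "
from h import *
look([-20,-53,0],'p4')"
```

```text
t 12.55 tool fence XY mm [ -25.9 -386.7] z 182.8 yaw of tool y rel fence 0.24 zaxis [ 0.003 -0.024 -1.   ] F [-0.   0.1  0.1] gap 0.99
block XY [-12.3 -53. ] ang -0.9 err 232.0 npix 1619 0.6
```

View pics/p4.png

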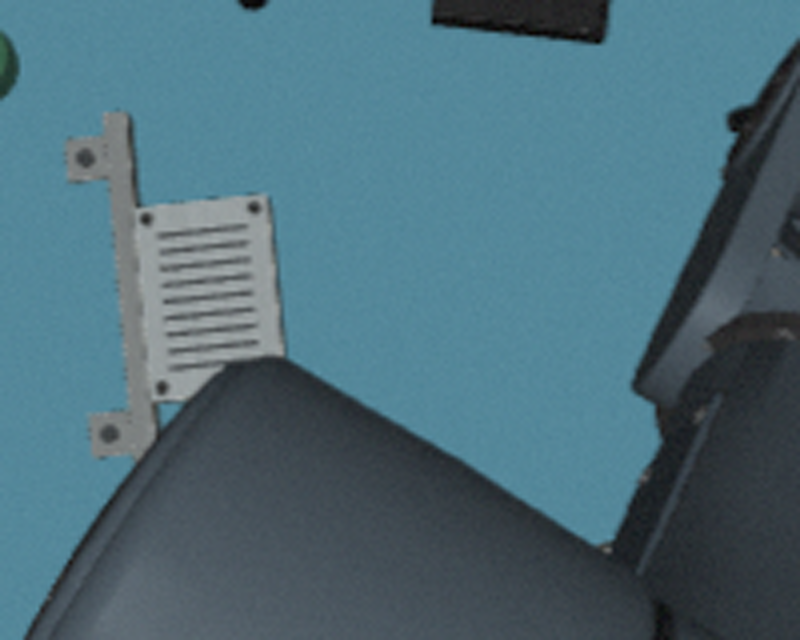

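The block lies flat along the fence's near face (crop 137–285, 195–400), and both of its ends are inside the fence's ends (rows 113 and 465). The arm is clear, so I'm handing in.

```bash
python3 -c "
from h import *
order.sign_off()"
```

```text
the job is handed in; nothing more can be done
```

The die block now lies flat against the near face of the fence, both ends inside the fence's ends. I handed the job in after about 13 s of the 72 s.

- **What I did:** I pushed the short side near one corner with the closed fingertips, turning the block from about 71° to about 11° off the fence. Then I pushed its back long side with the open fingers, which squared it up and slid it to the fence. At the fence the force rose to 21 N, where the geometry said contact should come.
- **Last checks:** the final image fit puts the block at x ≈ -12 mm, y ≈ -53 mm in the fence frame, about 0.9° off parallel. The arm is clear, with about zero force on it.
- **Less certain:**
  - Part of the block was hidden behind the arm in that last picture, so the fit is only rough. The corners that could be seen and the contact with the fence agree with it.
  - The extra press after contact read about 0 N in its last row, because the arm had relaxed, so it confirmed nothing more.
  - I did not measure the bystanders again. The arm's path stayed clear of them.

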